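# Open the two-stage guard hood of a wheel spinner

## Task

The wheel on the bench spinner is ready to be changed: draw the slide bolt on the right of the clear guard hood all the way back and gently raise the hood by its front edge until its safety catch stops it. Then feel under the raised front edge for the hidden spring tab of the catch, push it aside to the left, lift the hood past it and swing it fully open so that it stays up on its own, without forcing the hood or the thin tab and without disturbing the other things on the counter.

Things in the scene. Friction and masses are not known exactly. Their poses are not given: they have to be found in the camera images.
- machine: grey bench wheel spinner under a clear hood, fixed. Origin: underside, on the hood's centre line; z up, x from its front to the hinge side, y to the left seen from the front. Housing x -85 to 125, y -205 to 125 mm, deck 115 mm up. Hood y -110 to 110 mm, 61 mm above the deck; its front oversails the housing by 27 mm, open below, so a fingertip can come in under it from the front, pointing inward and down.
- bolt (a joint): slide bolt (main latch) on the deck right of the hood: 0 m = shot over a lug of the hood; 0.026 m = fully drawn, away from the hood (machine -y); the hood is free from 0.018. Slides with about 2 N of friction and stays where it is left.
- bolt_knob (a point): middle of the bolt's upright round steel knob, 16 mm across, 20 mm high (10 mm above and below this point), on a thinner stem; 45 mm right of the hood's side, 47 mm above the deck; moves with the bolt. Axes as the machine's.
- hood (a joint): clear guard hood on a stiff rear hinge: 0 rad = shut, 1.2 = open against its stop; it stays where it is left. About 0.4 kg, 5 N to lift at the front edge; over 30 N strains it. With the bolt drawn it rises to 0.072 rad (14 mm at the edge), where the hidden safety catch stops it. With the catch's tab held aside it goes on, and from 0.12 rad (24 mm) the tab may be let go.
- apron_edge (a point): middle of the lower outer edge of the hood's front apron, an upright aluminium strip 4 mm thick and 220 mm wide along y; shut, it hangs to 16 mm below the deck, 112 mm in front of the machine's origin. Axes turn with the hood, the machine's when shut. The hood is lifted by a fingertip under this edge.
- hood_hinge (a point): middle of the hood's hinge line, at deck height, 202 mm behind the apron's outer face; the hood turns about this point's y axis.
- catch_zone (a point): fixed point 103 mm up on the housing's front face, middle of the safety catch's zone; the catch itself is not measured. Its steel tab, 8 mm wide (y), 16 high, stands 20 mm out of the face, up to 25 mm left or right of here. Shut, the apron shields it; raised, it is clear below the apron's edge. Pushed left (+y): 2 N at first, free at 9 mm, 6 N at a hard stop at 16 mm; springs back. Bends above 20 N.
- bowl: stainless bowl of bearings, 116 mm across, 42 mm high, left of the machine; a bystander. Origin: centre of its underside.
- spare_wheel: white wheel lying flat, 54 mm across, 32 mm high, front left of the machine; a bystander. Origin: centre of its underside.
- pick: grey plastic pick, 150 mm long, 12 mm thick, lying in front of the machine; a bystander. Origin: centre of its underside.
- socket: chrome socket standing up, 24 mm across, 38 mm high, in front of the machine; a bystander. Origin: centre of its underside.
- speed_rings: flat pile of small black nylon rings, 44 mm across, 7 mm high, front right of the machine; a bystander. Origin: centre of its underside.
- truck: aluminium skateboard truck with a 200 mm axle, 54 mm high, right of the machine; a bystander. Origin: centre of its underside.

How it is judged:
By the outcome, as a careful person would: the job done as asked, in the order asked, and still so for the second after the job is handed in, with the robot touching nothing.
It also fails if it takes over 72 s, if anything falls off the work surface, if the arm or the gripper's body presses on something with over 40 N, if the wrist force passes 120 N, or if a joint passes its speed limit or range.

## Robot

A 6-joint arm with a two-finger parallel gripper is mounted at the origin on the work surface. World frame = base frame: x ahead of the robot, y to its left, z up, the work surface at z = 0. Lengths are in m, angles in rad, forces in N, time in s.
With the tool pointing down it reaches from about 0.375 to 0.975 m from the base axis. Payload 3.8 kg.
Tool frame: the origin (TCP) lies on the centre line of the jaws, within the pads' length; the fingertips stand 14 mm ahead of it and the grasp point (between the pads) lies 5 mm behind it; z points along the fingers, y is the line along which they close (so a half turn about z gives the same grasp; the last joint's range is limited). The gripper opens to 88 mm and grips with 3 to 60 N. Pads are 18 mm wide; open, the fingers measure 123 mm over their backs; the gripper's body (75 mm by 187 mm) begins 45 mm behind the grasp point.
Start: joints at [1.192, 0.264, 1.604, -0, 1.274, -0.037], TCP at [0.226, 0.636, 0.228] pointing down, gripper open.
Joint ranges: [-2.63, 2.63], [-0.94, 2.18], [0.31, 2.57], [-1.31, 4.45], [0, 2.66], [-2.55, 2.55]. Speed limits (rad/s): [2.57, 2.57, 3.14, 3.14, 3.14, 3.14].

## Interface

Orientations are given as a unit quaternion [w, x, y, z].
In Python, from workcell import goto, line_to, move_j, command_gripper, wait, solve_ik, read_state, grab_frame, calibration, MotionError, sign_off, look_for gives the robot as it stands. Calls block until the motion is done:
- goto(position, orientation): joint-space move of the TCP to a pose.
- line_to(position, attitude=None, max_speed=0.15, threshold=None): straight line of the TCP; attitude=None keeps the orientation; max_speed is the mean speed in m/s. With threshold (N) it stops when the force on the tool has changed by that much, and returns True; else False.
- move_j(angles): joint-space move.
- command_gripper(opening, f_grip=None): finger opening in m; f_grip is the grip in N (None keeps the last); returns when the fingers have stopped.
- wait(seconds).
- solve_ik(position, orientation): joint angles nearest the present ones, or None.
- read_state(): the state.
- grab_frame(name): name is "scene" or "side" or "wrist"; returns (picture, depth): 420x560x3 uint8, red, green, blue; 420x560 float32, m along the optical axis (not along the pixel's ray), 0 where there is no reading.
- calibration(name): a dict with "fx", "fy", "cx", "cy" (pixels), "xyz" and "orientation" of the camera in the world. Camera axes: x right, y down, z forward; pixel columns grow to the right and rows downward; lengths in m; the calibration is good to about 2 mm. A picture is of the moment at which its call begins: read the wrist's pose just before it. calibration takes no time and is no camera call; for the wrist camera it gives the pose at the moment of the call.
A pose or a line that the arm cannot do raises MotionError and nothing moves.
- sign_off(): hands the job in; it is judged then, once.
Trained networks look in the newest picture that a camera, given by its name, has taken for a name from the list of things; names that differ only in an ending like _2 or _b are one class to them, and where a whole thing is asked for, a point or a joint stands for the part that bears it (a point fixed in the world has none). Each returns a list of dicts, best first, with "score" (0 to 1); they miss things now and then, are a little off and sometimes report something else, mostly with a low value. They report only what shows in the picture. A call takes as long as a camera call.
- look_for(camera, name): "at" ([x, y, z] in m, in world coordinates, good to about 4 mm: the middle of the surface that is visible of it).
The state is a dict: "clock": time; "joints": joint angles; "joint_vel": joint speeds; "effort": joint torques, N m; "position": TCP position; "ee_rot": TCP orientation; "force": force on the tool from outside, world axes, zero at the start; "ft_torque": the same for the moment, N m; "finger_gap": finger opening in m; "grip_force": force on a finger pad.
Only numpy, scipy, OpenCV 4.12 (cv2) and the standard library are available. Lean on these libraries where they do the work, as an engineer would, in place of code of your own. Each camera call takes 0.05 s, during which the arm holds its last target. There are 200 camera calls.

## Working session

There is one attempt and no reset: what is moved stays moved. The work goes in short steps, each a Python script; the robot and the scene stay as the last script left them, time stands still between calls to the robot, and variables do not carry over. Pictures are saved under pics/ and viewed, at most 10 in all, crops included, and the job is handed in when it is done.

```bash
mkdir -p pics; ls; python3 - <<'E'
from workcell import *
import cv2,numpy as np
for n in ["scene","side"]:
    p,d=grab_frame(n); cv2.imwrite(f"pics/{n}0.png",p[:,:,::-1])
    c=calibration(n); print(n,{k:np.round(v,3) for k,v in c.items()})
    for t in ["machine","bolt_knob","apron_edge","hood","bowl","spare_wheel","pick","socket","speed_rings","truck"]:
        print(t,[(np.round(r["at"],3).tolist(),round(r["score"],2)) for r in look_for(n,t)[:2]])
print(read_state())
E
```

```text
pics
scene {'fx': np.float64(501.694), 'fy': np.float64(501.694), 'cx': np.float64(287.897), 'cy': np.float64(214.343), 'xyz': array([ 0.768, -0.502,  1.127]), 'orientation': array([-0.247,  0.961,  0.117, -0.035])}
machine [([0.662, -0.008, 0.157], 0.63)]
bolt_knob [([0.576, -0.079, 0.139], 0.57), ([0.644, 0.333, 0.027], 0.24)]
apron_edge [([0.648, 0.05, 0.176], 0.8)]
hood [([0.649, 0.048, 0.179], 0.61)]
bowl [([0.646, 0.335, 0.023], 0.57)]
spare_wheel [([0.512, 0.316, 0.032], 0.62), ([0.66, -0.011, 0.153], 0.44)]
pick [([0.471, 0.21, 0.012], 0.76)]
socket [([0.48, 0.061, 0.039], 0.6)]
speed_rings [([0.468, -0.03, 0.004], 0.44)]
truck [([0.567, -0.248, 0.042], 0.8), ([0.647, 0.048, 0.179], 0.39)]
side {'fx': np.float64(386.182), 'fy': np.float64(386.182), 'cx': np.float64(270.214), 'cy': np.float64(211.072), 'xyz': array([0.351, 0.644, 0.6  ]), 'orientation': array([ 0.088, -0.178,  0.872, -0.448])}
machine [([0.624, 0.148, 0.146], 0.87), ([0.618, 0.118, 0.18], 0.15)]
bolt_knob []
apron_edge [([0.614, 0.118, 0.178], 0.81)]
hood [([0.622, 0.118, 0.172], 0.74), ([0.627, 0.154, 0.152],
[... 297 characters left out ...]
0.24)]
{'clock': 1.1, 'joints': array([ 1.19208811e+00,  2.63881649e-01,  1.60398884e+00,  1.17164581e-05,
        1.27372865e+00, -3.69240733e-02]), 'joint_vel': array([-0.00071422,  0.00051091,  0.00069116,  0.00014359, -0.00083321,
        0.00143913]), 'effort': array([ 1.66322694e-03, -5.02068794e+01, -3.57268453e+01,  7.29821948e-02,
        1.79879222e-02,  2.59407506e-05]), 'position': array([0.22624884, 0.63594375, 0.22822414]), 'ee_rot': array([-6.14999518e-06,  1.70063181e-01,  9.85433161e-01, -2.01646415e-06]), 'force': array([-0.20424585, -0.15930502,  0.12217445]), 'ft_torque': array([ 0.0285332 ,  0.01611303, -0.01404016]), 'grip_force': 0.0, 'finger_gap': 0.08781894036991857}
```

View pics/scene0.png

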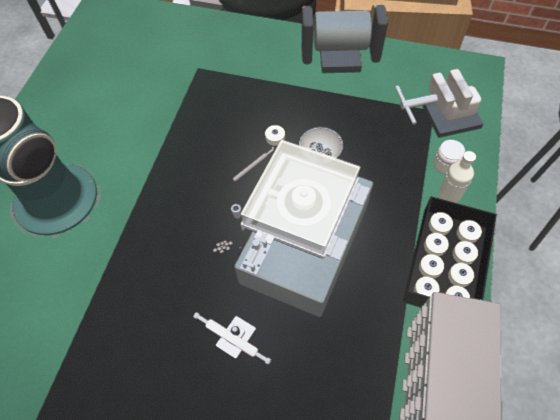

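View pics/side0.png

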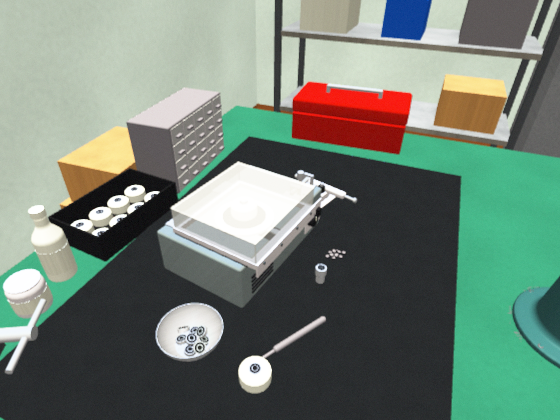

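```bash
cat > h.py <<'E'
from workcell import *
import cv2,numpy as np
from scipy.spatial.transform import Rotation as R
def cloud(n):
    c=calibration(n); p,d=grab_frame(n)
    v,u=np.mgrid[:420,:560]
    P=np.stack([(u-c["cx"])/c["fx"]*d,(v-c["cy"])/c["fy"]*d,d],-1)
    return p,d,P@R.from_quat(c["orientation"],scalar_first=True).as_matrix().T+c["xyz"]
E
python3 - <<'E'
from h import *
out=[]
for n in ["scene","side"]:
    p,d,W=cloud(n); np.save(n+".npy",W)
    m=np.zeros((600,600,3),np.uint8)
    X,Y,Z=W[...,0],W[...,1],W[...,2]
    ok=(d>0)&(X>.4)&(X<.9)&(Y>-.3)&(Y<.3)&(Z<.25)
    # top-down: rows = x (far at top), cols = -y
    r=((.9-X[ok])*1000).astype(int); cc=((.3-Y[ok])*1000).astype(int)
    z=Z[ok]; h=np.clip(z/.2*255,0,255).astype(np.uint8)
    col=cv2.applyColorMap(h[:,None],cv2.COLORMAP_JET)[:,0]
    for i,j,k in zip(r,cc,col): m[max(i-1,0):i+1,max(j-1,0):j+1]=k
    out.append(m[:500])
    s=(z>.108)&(z<.122)
    pts=np.stack([X[ok][s],Y[ok][s]],1).astype(np.float32)
    print(n,s.sum(),cv2.minAreaRect(pts),np.histogram(z,bins=np.arange(0,.21,.01)))
cv2.imwrite("pics/top.png",cv2.resize(np.vstack([out[0]]),None,fx=1.2,fy=1.2))
E
```

```text
scene 4712 ((0.6555690169334412, 0.028198018670082092), (0.33178943395614624, 0.2366286814212799), 80.51077270507812) (array([26797,   416,   285,   452,   727,   187,   174,   195,   182,
         183,   201,  3955,  1413,   407,   366,   220,   245,  5792,
        1773,     0]), array([0.  , 0.01, 0.02, 0.03, 0.04, 0.05, 0.06, 0.07, 0.08, 0.09, 0.1 ,
       0.11, 0.12, 0.13, 0.14, 0.15, 0.16, 0.17, 0.18, 0.19, 0.2 ]))
side 1492 ((0.6512287855148315, 0.03353385627269745), (0.3315534293651581, 0.23829960823059082), 80.41914367675781) (array([14972,  1035,  1032,  1085,   706,   410,   379,   403,   375,
         376,   601,  1258,   802,   617,   583,   598,   622,  6490,
           0,     0]), array([0.  , 0.01, 0.02, 0.03, 0.04, 0.05, 0.06, 0.07, 0.08, 0.09, 0.1 ,
       0.11, 0.12, 0.13, 0.14, 0.15, 0.16, 0.17, 0.18, 0.19, 0.2 ]))
```

View pics/top.png

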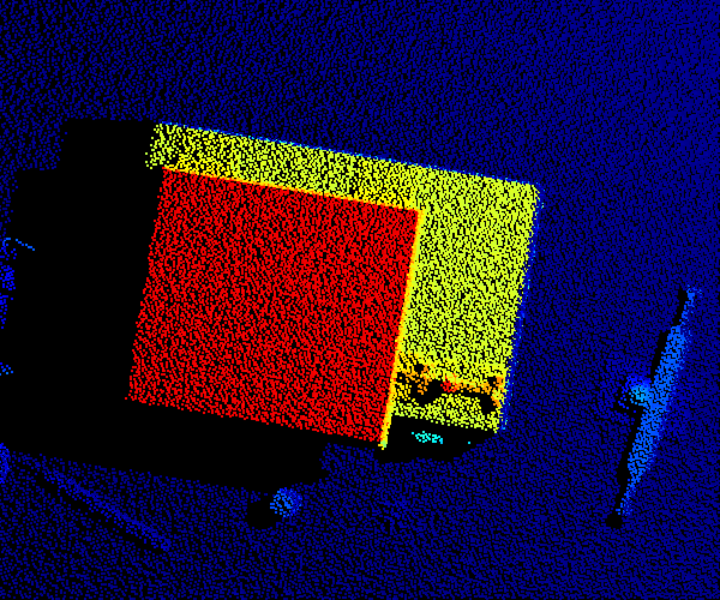

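```bash
cat >> h.py <<'E'
psi=np.radians(-9.5); O=np.array([.6536,.0714,0.])
M=R.from_euler('z',psi).as_matrix()
def w(x,y,z): return O+M@(np.array([x,y,z])/1000)     # machine mm -> world m
def m(p): return (M.T@(np.asarray(p)-O))*1000
def quat(z,y):                                        # tool z, y axes in machine frame
    z=np.array(z,float);y=np.array(y,float); A=np.stack([np.cross(y,z),y,z],1)
    return R.from_matrix(M@A).as_quat(scalar_first=True)
def fq(deg,s=1):                                      # pointing inward, deg below horizontal
    a=np.radians(deg); return quat([np.cos(a),0,-np.sin(a)],[0,s,0])
def st():
    s=read_state(); print("t",round(s["clock"],2),"m",np.round(m(s["position"]),1),"F",np.round(M.T@s["force"],2),"gap",round(s["finger_gap"],4))
E
python3 - <<'E'
from h import *
for s in (1,-1):
    for name,p,q in [("knob",w(-52,-155,270),quat([0,0,-1],[s,0,0])),("lift",w(-100,-75,90),fq(30,s)),("lift0",w(-150,-75,90),fq(30,s)),("left",w(-100,20,110),fq(30,s)),("end",w(0,-75,290),fq(85,s)),("end",w(0,-75,290),fq(30,s))]:
        j=solve_ik(p,q); print(s,name,None if j is None else np.round(j,2))
E
```

```text
1 knob [-0.17  0.06  1.76 -0.    1.32 -0.  ]
1 lift None
1 lift0 None
1 left None
1 end [-0.04  0.11  1.67 -0.01  1.27 -1.44]
1 end None
-1 knob None
-1 lift None
-1 lift0 None
-1 left None
-1 end [-0.04  0.11  1.67 -0.01  1.27  1.7 ]
-1 end None
```

```bash
python3 - <<'E'
from h import *
for az in (-60,-40,-20,0,20,40,60):
  for deg in range(30,90,10):
    a=np.radians(deg);z=np.radians(az);ok=[]
    for roll in range(0,360,30):
        d=np.array([np.cos(a)*np.cos(z),np.cos(a)*np.sin(z),-np.sin(a)])
        h=np.array([-np.sin(z),np.cos(z),0]); v=np.cross(d,h); r=np.radians(roll)
        q=quat(d,np.cos(r)*h+np.sin(r)*v)
        js=[solve_ik(w(-100,y,100)-M@d*.014,q) for y in(-75,0,20)]
        if all(j is not None for j in js): ok.append(roll)
    print(az,deg,ok)
E
```

```text
-60 30 [0, 30, 60, 90, 180, 210, 240, 270, 300, 330]
-60 40 [0, 30, 60, 90, 180, 210, 240, 270, 300, 330]
-60 50 [0, 30, 60, 90, 210, 240, 270, 300, 330]
-60 60 [0, 30, 60, 90, 120, 210, 240, 270, 300, 330]
-60 70 [0, 30, 60, 90, 120, 210, 240, 270, 300, 330]
-60 80 [0, 30, 60, 90, 120, 240, 270, 300, 330]
-40 30 []
-40 40 [0, 30, 60, 90, 180, 210, 240, 270, 300, 330]
-40 50 [0, 30, 60, 90, 120, 210, 240, 270, 300, 330]
-40 60 [0, 30, 60, 90, 120, 240, 270, 300, 330]
-40 70 [0, 30, 60, 90, 120, 150, 240, 270, 300, 330]
-40 80 [0, 30, 60, 90, 120, 150, 270, 300, 330]
-20 30 []
-20 40 []
-20 50 [0, 30, 60, 90, 120, 210, 240, 270, 300, 330]
-20 60 [0, 30, 60, 90, 120, 150, 240, 270, 300, 330]
-20 70 [0, 30, 60, 90, 120, 150, 270, 300, 330]
-20 80 [0, 30, 60, 90, 120, 150, 180, 270, 300, 330]
0 30 []
0 40 []
0 50 [0, 30, 60, 90, 120, 150, 270, 300, 330]
0 60 [0, 30, 60, 90, 120, 150, 180, 300, 330]
0 70 [0, 30, 60, 90, 120, 150, 180, 300, 330]
0 80 [0, 30, 60, 90, 120, 150, 180, 210, 300, 330]
20 30 []
20 40 []
20 50 [30, 60, 90, 120, 150, 180, 210, 240]
20 60 [0, 30, 60, 90, 120, 150, 180, 210, 240]
20 70 [0, 30, 60, 90, 120, 150, 180, 210, 240, 330]
20 80 [0, 30, 60, 90, 120, 150, 180, 210, 330]
40 30 []
40 40 [90, 120, 150, 180, 210, 240, 270, 300, 330]
40 50 [60, 90, 120, 150, 180, 210, 240, 270, 300]
40 60 [30, 60, 90, 120, 150, 180, 210, 240, 270]
40 70 [0, 30, 60, 90, 120, 150, 180, 210, 240, 270]
40 80 [0, 30, 60, 90, 120, 150, 180, 210, 240]
60 30 [0, 90, 120, 150, 180, 210, 240, 270, 300, 330]
60 40 [0, 90, 120, 150, 180, 210, 240, 270, 300, 330]
60 50 [60, 90, 120, 150, 180, 210, 240, 270, 300, 330]
60 60 [60, 90, 120, 150, 180, 210, 240, 270, 300]
60 70 [30, 60, 90, 120, 150, 180, 210, 240, 270, 300]
60 80 [30, 60, 90, 120, 150, 180, 210, 240, 270]
```

```bash
cat >> h.py <<'E'
def edge(th): c,s=np.cos(th),np.sin(th); return np.array([90-202*c-16*s,115+202*s-16*c])
def tcp(C,L,deg,y):   # TCP (world) with point C (machine x,z mm) on finger top face, L behind the tip
    a=np.radians(deg); d=np.array([np.cos(a),-np.sin(a)]); n=np.array([np.sin(a),np.cos(a)])
    p=np.asarray(C)+(L-14)*d-9*n; return w(p[0],y,p[1])
E
python3 - <<'E'
from h import *
goto(w(-52,-155,290),quat([0,0,-1],[1,0,0]))
st(); p,d,W=cloud("wrist"); cv2.imwrite("pics/w1.png",p[:,:,::-1]); np.save("w1.npy",W)
for t in ["bolt_knob","apron_edge"]: print(t,[(np.round(m(r["at"]),1).tolist(),round(r["score"],2)) for r in look_for("wrist",t)[:2]])
for deg in (44,47,50,53,56):
  for s in (1,-1):
    P=[tcp((-112,80),15,deg,-75),tcp((-140,90),20,deg,-75),tcp((-112,113),22,deg,30),tcp(edge(.12),20,deg,30)]
    print(deg,s,[solve_ik(x,fq(deg,s)) is not None for x in P])
print([[solve_ik(tcp(edge(t),20,50+k*np.degrees(t),0),fq(50+k*np.degrees(t))) is not None for t in (.3,.6,.9,1.2)] for k in (.4,.6,.8,1)])
E
```

```text
t 3.99 m [ -52.  -154.2  289.9] F [ 1.32  0.34 -0.49] gap 0.0882
bolt_knob [([-52.1, -152.1, 140.1], 0.91), ([-2.3, -85.5, 180.9], 0.61)]
apron_edge [([-11.8, -58.4, 176.4], 0.78)]
44 1 [False, False, False, False]
44 -1 [False, False, False, False]
47 1 [False, False, True, True]
47 -1 [False, False, False, False]
50 1 [True, False, True, True]
50 -1 [False, False, False, False]
53 1 [True, True, True, True]
53 -1 [False, True, False, False]
56 1 [True, True, True, True]
56 -1 [True, True, False, False]
[[True, True, True, True], [True, True, True, True], [True, True, True, True], [True, True, True, True]]
```

View pics/w1.png

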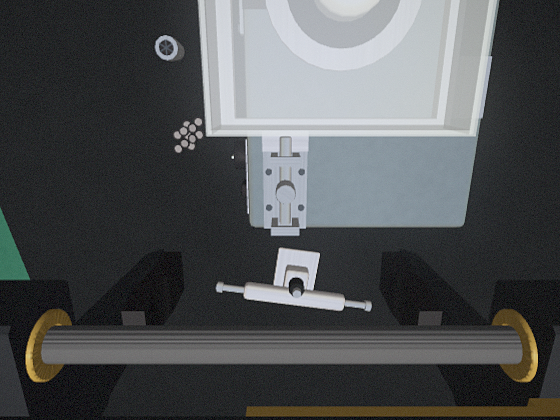

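The wrist view shows the knob at about (285,190), the hood's right side at row ~133 and its front edge at column ~203. The bench around them is clear. I'll measure the knob and the hood edges from this depth image.

```bash
python3 - <<'E'
from h import *
W=np.load("w1.npy"); P=(W-O)@M*1000
k=P[175:206,270:302].reshape(-1,3); k=k[k[:,2]>164]; print("knob top",len(k),k.min(0),k.max(0),k.mean(0))
q=P.reshape(-1,3)
h=q[(q[:,2]>168)&(q[:,2]<185)&(q[:,1]>-125)&(q[:,1]<-20)]; print("hood top",np.percentile(h,[.5,50,99.5],axis=0).round(1))
f=h[(h[:,1]>-95)]
for y in (-90,-60): s=h[abs(h[:,1]-y)<6]; print(y,np.percentile(s[:,0],[1,2]).round(1))
dk=q[(q[:,2]>108)&(q[:,2]<120)&(q[:,1]<-115)&(q[:,1]>-230)]; print("deck",np.percentile(dk,[.5,50,99.5],axis=0).round(1))
for t in(-170,-130,-195): s=dk[abs(dk[:,1]-t)<6]; print(t,np.percentile(s[:,0],[1,99]).round(1))
E
```

```text
knob top 335 [ -57.51388788 -162.45792433  164.03050896] [-42.39631998 -77.2549203  445.42922006] [ -50.11248424 -153.05359378  172.93225706]
hood top [[-107.2 -108.1  176.1]
 [ -10.3  -61.1  177.9]
 [  86.8  -20.6  179.8]]
-90 [-106.2 -104.3]
-60 [-106.3 -104.3]
deck [[ -83.9 -202.8  113.6]
 [  34.1 -157.3  116.8]
 [ 121.9 -116.1  119.9]]
-170 [-82.8 120.6]
-130 [-83.2 120.8]
-195 [-82.5 120.9]
```

```bash
sed -i 's/^def w(/O=O+M@np.array([-.0007,.0015,0])\ndef w(/' h.py; python3 - <<'E'
from h import *
q=quat([0,0,-1],[1,0,0])
command_gripper(.04)
line_to(w(-50,-154.5,200),q,.2); print(line_to(w(-50,-154.5,161),None,.08,threshold=6)); st()
command_gripper(.0,f_grip=10); st()
print(line_to(w(-50,-184,161),None,.05,threshold=12)); st()
command_gripper(.04); st()
line_to(w(-50,-182,250),None,.2)
p,d,W=cloud("wrist"); 
print([(np.round(m(r["at"]),1).tolist(),round(r["score"],2)) for r in look_for("wrist","bolt_knob")[:2]])
E
```

```text
False
t 6.21 m [ -50.2 -154.5  160.6] F [-0.33 -0.69 -0.75] gap 0.04
t 6.91 m [ -49.  -154.5  162.9] F [-0.56  0.2   5.59] gap 0.0007
False
t 7.65 m [ -48.9 -183.4  162.9] F [-0.86  1.91  6.13] gap 0.0004
t 8.38 m [ -50.2 -184.   160.6] F [ 0.29 -0.36 -0.08] gap 0.0398
[([-48.9, -175.6, 141.3], 0.73)]
```

```bash
python3 - <<'E'
from h import *
p,d,W=cloud("wrist"); cv2.imwrite("pics/w2.png",p[:,:,::-1]); np.save("w2.npy",W)
P=(W-O)@M*1000; q=P.reshape(-1,3)
s=q[(q[:,2]>145)&(q[:,2]<190)&(q[:,1]<-120)&(q[:,1]>-215)&(q[:,0]<-20)&(q[:,0]>-80)]
print(len(s)); print(np.percentile(s,[1,10,50,90,99],axis=0).round(1)) if len(s) else 0
E
```

```text
1017
[[ -61.4 -200.5  145. ]
 [ -57.4 -196.6  145.3]
 [ -49.6 -177.5  157.7]
 [ -41.3 -133.6  172.3]
 [ -37.7 -131.4  173. ]]
```

View pics/w2.png

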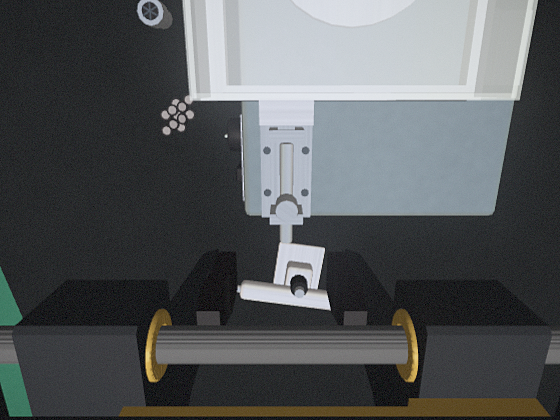

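```bash
python3 - <<'E'
from h import *
P=(np.load("w2.npy")-O)@M*1000
for n,o in (("w1",0),("w2",0)):
    q=((np.load(n+".npy")-O)@M*1000).reshape(-1,3)
    s=q[(q[:,2]>167)&(q[:,2]<176)&(q[:,1]<-125)&(q[:,1]>-215)&(q[:,0]<-20)&(q[:,0]>-80)]
    print(n,len(s),np.percentile(s,[2,50,98],axis=0).round(1).tolist())
print(np.round(m(read_state()["position"]),1))
E
```

```text
w1 316 [[-56.5, -162.6, 168.1], [-49.7, -155.3, 171.8], [-42.6, -148.4, 173.3]]
w2 428 [[-56.4, -188.6, 167.6], [-49.6, -181.2, 171.7], [-42.3, -174.6, 173.0]]
[ -51.4 -181.9  247.5]
```

```bash
python3 - <<'E'
from h import *
command_gripper(0)
D=53;q=fq(D)
line_to(w(-51,-180,320),None,.3)
pre=w(-200,-75,230)
print(solve_ik(pre,q))
goto(pre,q); st()
line_to(tcp((-145,84),15,D,-75),None,.2); st()
print(line_to(tcp((-112,84),15,D,-75),None,.08,threshold=6)); st()
print(line_to(tcp((-112,122),15,D,-75),None,.03,threshold=9)); st()
s=read_state(); a=np.radians(D); p=m(s["position"])[[0,2]]+9*np.array([np.sin(a),np.cos(a)])-np.array([np.cos(a),-np.sin(a)])*1; print("edge est",p)
p,d,W=cloud("side"); np.save("s1.npy",W); cv2.imwrite("pics/s1.png",p[:,:,::-1])
P=(W-O)@M*1000; P=P.reshape(-1,3); h=P[(abs(P[:,0])<70)&(abs(P[:,1])<90)&(P[:,2]>165)&(P[:,2]<215)]
print("hood slope",-np.polyfit(h[:,0],h[:,2],1)[0])
E
```

```text
[ 0.17493026 -0.62835916  2.47556361 -0.31676435  0.70187239 -1.04957069]
t 11.15 m [-199.7  -75.   230.2] F [ 0.34  0.36 -0.19] gap 0.0002
t 12.22 m [-150.6  -75.1   78.1] F [ 0.44 -0.21  1.06] gap 0.0008
False
t 12.79 m [-118.5  -75.2   77.9] F [ 0.31 -0.29 -0.62] gap 0.0003
False
t 14.21 m [-118.8  -75.1  115.4] F [ 0.12 -0.69 -0.26] gap 0.0007
edge est [-112.20569785  121.65345234]
hood slope 0.0011050359025070828
```

View pics/s1.png

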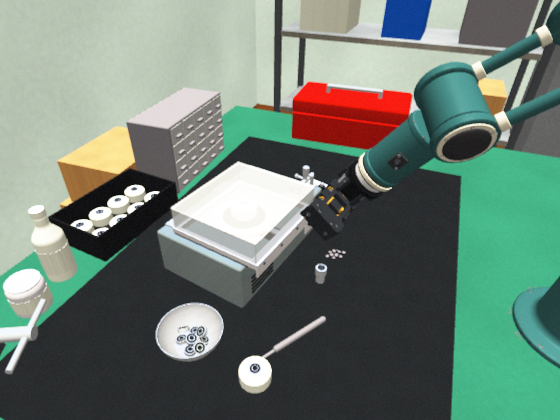

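```bash
python3 - <<'E'
from h import *
p,d,W=cloud("wrist"); np.save("w3.npy",W); cv2.imwrite("pics/w3.png",p[:,:,::-1])
p,d,W2=cloud("scene"); c=cv2.resize(p[150:290,190:400],None,fx=2.6,fy=2.6,interpolation=cv2.INTER_CUBIC)
a=cv2.resize(cv2.imread("pics/w3.png"),(546,410)); cv2.imwrite("pics/w3b.png",np.vstack([a[:235],c[:,:,::-1][:365]]))
np.save("sc3.npy",W2)
E
```

```text
(no output)
```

View pics/w3b.png

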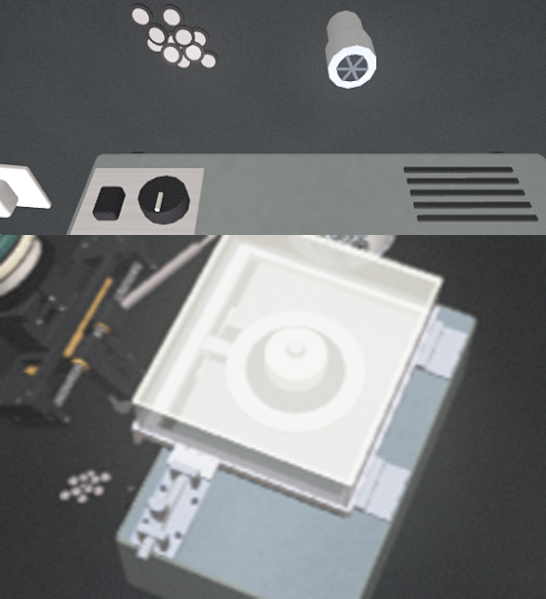

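```bash
python3 - <<'E'
from h import *
P=((np.load("w3.npy")-O)@M*1000)
for c in (200,280,330):
    print("col",c); print([tuple(int(round(t)) for t in P[r,c]) for r in range(150,420,9)])
Q=((np.load("sc3.npy")-O)@M*1000).reshape(-1,3)
for y in (-100,-60,0,50):
    s=Q[(abs(Q[:,1]-y)<5)&(Q[:,0]<-95)&(Q[:,0]>-135)&(Q[:,2]>85)]
    s=s[np.argsort(s[:,0])][:: max(1,len(s)//14)]; print(y,[(round(a[0]),round(a[2])) for a in s])
E
```

```text
col 200
[(-78, -135, 2), (-84, -132, 17), (-84, -131, 26), (-87, -129, 36), (-87, -128, 44), (-88, -127, 52), (-86, -127, 58), (-87, -125, 66), (-88, -124, 72), (-87, -124, 79), (-84, -124, 83), (-84, -123, 89), (-84, -122, 95), (-86, -121, 102), (-84, -121, 106), (-197, -93, 160), (-199, -92, 163), (-201, -92, 166), (-204, -91, 169), (-205, -90, 171), (-205, -90, 172), (-204, -90, 174), (-203, -90, 175), (-201, -90, 176), (-200, -90, 178), (-198, -90, 179), (-197, -91, 180), (-194, -91, 182), (-192, -91, 183), (-196, -90, 185)]
col 280
[(-77, -76, 2), (-85, -76, 18), (-85, -76, 26), (-85, -76, 34), (-85, -75, 42), (-85, -75, 50), (-85, -75, 57), (-85, -75, 64), (-84, -75, 70), (-84, -75, 77), (-86, -75, 84), (-111, -75, 104), (-138, -75, 123), (-142, -75, 129), (-145, -75, 134), (-142, -75, 137), (-140, -75, 139), (-159, -75, 150), (-158, -75, 153), (-158, -75, 156), (-194, -75, 169), (-195, -75, 171), (-195, -75, 173), (-194, -75, 175), (-106, -75, 158), (-107, -75, 162), (-107, -75, 166), (-106, -75, 169), (-108, -75, 172), (-195, -75, 185)]
col 330
[(-78, -38, 2), (-84, -40, 17),
[... 653 characters left out ...]
, 178), (-97, 180), (-97, 181), (-97, 178), (-96, 180), (-96, 179)]
-60 [(-135, 155), (-132, 154), (-131, 150), (-130, 144), (-128, 142), (-123, 140), (-120, 138), (-104, 178), (-104, 179), (-102, 180), (-101, 183), (-100, 180), (-99, 179), (-98, 179), (-97, 180), (-95, 180)]
0 [(-106, 176), (-105, 175), (-104, 178), (-104, 177), (-103, 180), (-102, 178), (-102, 178), (-102, 177), (-101, 176), (-101, 179), (-100, 178), (-99, 179), (-99, 180), (-98, 180), (-97, 180), (-96, 176), (-96, 179), (-95, 181)]
50 [(-105, 177), (-104, 182), (-104, 178), (-103, 181), (-103, 178), (-103, 178), (-102, 177), (-101, 180), (-101, 175), (-100, 181), (-99, 177), (-99, 178), (-98, 177), (-97, 175), (-97, 179)]
```

```bash
python3 - <<'E'
from h import *
s=read_state(); Rt=R.from_quat(s["ee_rot"],scalar_first=True).as_matrix()
T=((np.load("w3.npy")-s["position"])@Rt*1000)
for r in range(228,330,6):
    print(r,[tuple(int(round(t)) for t in T[r,c]) for c in (240,255,265,272,280,288,295,305,320)])
p=cv2.imread("pics/w3.png"); cv2.imwrite("pics/w3c.png",cv2.resize(p[200:420,130:430],None,fx=2.6,fy=2.6))
E
```

```text
228 [(-3, -25, 53), (-3, -16, 52), (-3, -10, 54), (-3, -5, 53), (-3, 0, 53), (-2, 5, 51), (-3, 9, 53), (-3, 15, 53), (-3, 24, 53)]
234 [(-5, -25, 50), (-5, -16, 50), (-5, -9, 50), (-5, -5, 49), (-5, 0, 49), (-6, 5, 50), (-5, 9, 49), (-5, 15, 49), (-5, 24, 49)]
240 [(-8, -24, 47), (-8, -15, 47), (-8, -9, 46), (-8, -5, 47), (-7, 0, 45), (-8, 4, 46), (-8, 9, 46), (-8, 15, 46), (-8, 24, 46)]
246 [(2, -21, 16), (2, -13, 15), (2, -8, 15), (3, -4, 14), (2, 0, 15), (2, 4, 15), (3, 7, 14), (2, 13, 15), (2, 20, 15)]
252 [(0, -21, 13), (12, -11, -15), (11, -7, -11), (11, -4, -11), (11, 0, -11), (11, 3, -11), (11, 6, -11), (12, 11, -13), (0, 20, 11)]
258 [(-2, -20, 10), (12, -10, -20), (11, -6, -17), (11, -4, -17), (11, 0, -17), (11, 3, -17), (11, 6, -17), (12, 10, -19), (-2, 20, 9)]
264 [(-4, -20, 6), (12, -10, -26), (11, -6, -23), (10, -3, -22), (11, 0, -23), (11, 3, -23), (11, 6, -22), (12, 10, -25), (-4, 19, 6)]
270 [(-6, -20, 4), (12, -10, -30), (10, -6, -27), (11, -3, -28), (11, 0, -28), (11, 3, -27), (11, 6, -27), (12, 9, -31), (12, 15, -30)]
276 [(11, -15, -34), (12, -9, -34), (11, -6, -
[... 453 characters left out ...]
1, 5, -46), (11, 9, -46), (35, 9, -85)]
300 [(37, -8, -90), (13, -8, -52), (10, -5, -48), (11, -3, -49), (0, 0, -32), (11, 3, -49), (11, 5, -50), (12, 8, -51), (36, 8, -90)]
306 [(35, -8, -90), (12, -8, -55), (10, -5, -52), (10, -3, -52), (11, 0, -52), (11, 3, -52), (11, 5, -53), (12, 8, -54), (36, 8, -91)]
312 [(36, -8, -93), (12, -8, -59), (11, -5, -56), (78, 0, -156), (9, 0, -54), (10, 3, -56), (10, 5, -54), (10, 8, -55), (35, 8, -93)]
318 [(35, -8, -94), (12, -8, -61), (8, -5, -55), (8, -3, -55), (8, 0, -55), (8, 3, -56), (8, 5, -55), (8, 8, -56), (35, 8, -94)]
324 [(36, -7, -97), (13, -7, -65), (5, -5, -55), (6, -3, -55), (6, 0, -55), (6, 3, -55), (5, 5, -54), (5, 8, -55), (34, 8, -94)]
```

View pics/w3c.png

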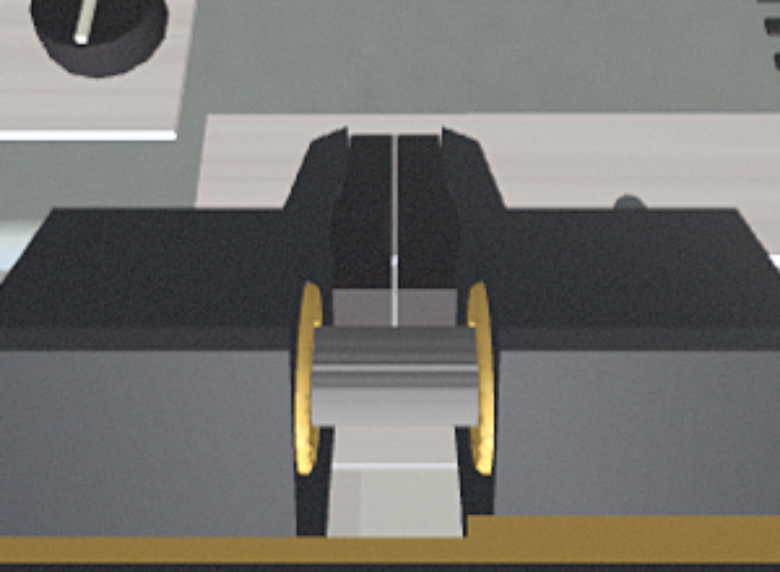

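```bash
python3 - <<'E'
from h import *
s=read_state()
def rep(T,lab):
    k=T[(T[...,0]>5)&(T[...,0]<20)&(abs(T[...,1])<80)&(T[...,2]>-60)&(T[...,2]<30)]
    b=np.unique((k[:,1]//5).astype(int)); print(lab,len(k),[(int(i*5),int(k[(k[:,1]//5).astype(int)==i][:,2].max())) for i in b])
q=R.from_quat(quat([0,0,-1],[1,0,0]),scalar_first=True).as_matrix()
off=lambda x,y,z:O+M@(np.array([x,y,z])/1000)
rep((np.load("w1.npy")-off(-51.3,-155.7,289.9))@q*1000,"88")
rep((np.load("w2.npy")-off(-51.4,-181.9,247.5))@q*1000,"40")
Rt=R.from_quat(s["ee_rot"],scalar_first=True).as_matrix()
rep((np.load("w3.npy")-s["position"])@Rt*1000,"0")
E
```

```text
88 7365 [(-65, -27), (-60, -11), (-55, -7), (-50, -8), (-45, -10), (40, -8), (45, -7), (50, -7), (55, -14), (60, -54)]
40 6359 [(-40, -23), (-35, -10), (-30, -8), (-25, -8), (15, -8), (20, -7), (25, -8), (30, -12), (35, -42)]
0 4592 [(-20, -33), (-15, -12), (-10, -9), (-5, -9), (0, -9), (5, -9), (10, -11), (15, -26)]
```

```bash
python3 - <<'E'
from h import *
s=read_state();Rt=R.from_quat(s["ee_rot"],scalar_first=True).as_matrix()
T=((np.load("w3.npy")-s["position"])@Rt*1000).reshape(-1,3)
c=calibration("wrist"); print("cam tool",((c["xyz"]-s["position"])@Rt*1000).round(0))
k=T[(T[:,2]<-20)&(abs(T[:,0])<90)]
for y0 in range(-100,100,20):
    a=k[(k[:,1]>=y0)&(k[:,1]<y0+20)]
    print(y0,[(int(x),int(a[(a[:,0]>=x)&(a[:,0]<x+6)][:,2].max()),int(a[(a[:,0]>=x)&(a[:,0]<x+6)][:,2].min())) for x in range(-12,60,6) if ((a[:,0]>=x)&(a[:,0]<x+6)).sum()>8])
E
```

```text
cam tool [  78.    0. -156.]
-100 []
-80 [(-12, -74, -78), (-6, -73, -78), (18, -90, -91), (24, -85, -89)]
-60 [(18, -90, -107), (24, -85, -108)]
-40 [(12, -96, -100), (18, -90, -107), (24, -85, -109), (30, -78, -100), (36, -80, -98)]
-20 [(-12, -58, -73), (-6, -30, -80), (0, -29, -86), (6, -20, -92), (12, -20, -101), (18, -87, -107), (24, -78, -109), (30, -77, -100), (36, -80, -98)]
0 [(-12, -57, -74), (-6, -29, -78), (0, -29, -83), (6, -20, -90), (12, -20, -100), (18, -88, -107), (24, -77, -109), (30, -77, -99), (36, -80, -99)]
20 [(18, -90, -107), (24, -85, -109), (30, -78, -99), (36, -81, -99)]
40 [(18, -90, -107), (24, -85, -109)]
60 [(-12, -74, -76), (-6, -74, -76), (24, -85, -90)]
80 []
```

```bash
sed -i 's/(L-14)\*d-9\*n/(L+9)*d-11*n/' h.py; python3 - <<'E'
from h import *
for D in (41,44,47,50,53):
    P=[tcp((-145,82),15,D,-75),tcp((-112,82),12,D,-75),tcp((-112,113),22,D,-75),tcp((-112,95),22,D,30),tcp(edge(.12),22,D,40)]
    print(D,[solve_ik(x,fq(D)) is not None for x in P])
print([[solve_ik(tcp(edge(t),20,50+k*np.degrees(t),0),fq(50+k*np.degrees(t))) is not None for t in (.3,.6,.9,1.2)] for k in (.4,.6,.8,1)])
D=50;q=fq(D)
line_to(tcp((-150,122),15,53,-75),None,.15)
line_to(tcp((-150,84),15,D,-75),q,.15)
print(line_to(tcp((-112,84),12,D,-75),None,.08,threshold=5)); st()
print(line_to(tcp((-112,122),12,D,-75),None,.03,threshold=10)); st()
a=np.radians(D); p=m(read_state()["position"])[[0,2]]+11*np.array([np.sin(a),np.cos(a)])-np.array([np.cos(a),-np.sin(a)])*21; print("edge est",p)
p,d,W=cloud("side"); cv2.imwrite("pics/s2.png",p[:,:,::-1])
P=(W-O)@M*1000; P=P.reshape(-1,3); h=P[(abs(P[:,0])<70)&(abs(P[:,1])<90)&(P[:,2]>165)&(P[:,2]<215)]
print("hood slope",-np.polyfit(h[:,0],h[:,2],1)[0])
E
```

```text
41 [False, False, False, True, False]
44 [False, False, True, False, False]
47 [False, True, False, False, False]
50 [False, False, True, False, True]
53 [True, True, True, True, True]
[[True, True, True, True], [True, True, True, True], [True, True, True, True], [True, True, True, True]]Traceback (most recent call last):
  File "<stdin>", line 8, in <module>
workcell.MotionError: the arm cannot follow that straight line within its joint ranges
```

```bash
python3 - <<'E'
from h import *
st()
D=53
line_to(tcp((-150,84),12,D,-75),None,.15)
print(line_to(tcp((-112,84),12,D,-75),None,.08,threshold=5)); st()
print(line_to(tcp((-112,122),12,D,-75),None,.03,threshold=10)); st()
a=np.radians(D); p=m(read_state()["position"])[[0,2]]+11*np.array([np.sin(a),np.cos(a)])-np.array([np.cos(a),-np.sin(a)])*21; print("edge est",p)
p,d,W=cloud("side"); cv2.imwrite("pics/s2.png",p[:,:,::-1])
P=(W-O)@M*1000; P=P.reshape(-1,3); h=P[(abs(P[:,0])<70)&(abs(P[:,1])<90)&(P[:,2]>165)&(P[:,2]<215)]
print("hood slope",-np.polyfit(h[:,0],h[:,2],1)[0])
E
```

```text
t 14.72 m [-144.8  -74.9   95.7] F [0.61 0.4  0.13] gap 0.0002Traceback (most recent call last):
  File "<stdin>", line 4, in <module>
workcell.MotionError: the arm cannot follow that straight line within its joint ranges
```

```bash
python3 - <<'E'
from h import *
print(read_state()["joints"].round(2))
for D in (53,56,60):
  for C in ((-150,95),(-130,95),(-130,90),(-112,95),(-112,90),(-112,113)):
    p=tcp(C,12,D,-75); j=solve_ik(p,fq(D)); print(D,C,m(p).round(0),None if j is None else j.round(2))
E
```

```text
[ 0.11 -0.26  2.55 -0.62  0.29 -0.75]
53 (-150, 95) [-146.  -75.   72.] [ 0.11 -0.21  2.56 -0.81  0.23 -0.55]
53 (-130, 95) [-126.  -75.   72.] [ 0.1  -0.16  2.53 -0.82  0.21 -0.55]
53 (-130, 90) [-126.  -75.   67.] [ 0.1  -0.15  2.53 -0.88  0.2  -0.49]
53 (-112, 95) [-108.  -75.   72.] [ 0.08 -0.12  2.5  -0.83  0.2  -0.55]
53 (-112, 90) [-108.  -75.   67.] [ 0.08 -0.11  2.5  -0.88  0.19 -0.5 ]
53 (-112, 113) [-108.  -75.   90.] [ 0.08 -0.17  2.49 -0.67  0.24 -0.72]
56 (-150, 95) [-147.  -75.   71.] [ 0.1  -0.2   2.53 -0.57  0.28 -0.79]
56 (-130, 95) [-127.  -75.   71.] [ 0.09 -0.16  2.5  -0.57  0.26 -0.81]
56 (-130, 90) [-127.  -75.   66.] [ 0.09 -0.15  2.5  -0.6   0.25 -0.78]
56 (-112, 95) [-109.  -75.   71.] [ 0.07 -0.12  2.47 -0.56  0.25 -0.83]
56 (-112, 90) [-109.  -75.   66.] [ 0.07 -0.11  2.47 -0.59  0.24 -0.8 ]
56 (-112, 113) [-109.  -75.   89.] [ 0.07 -0.16  2.45 -0.47  0.29 -0.92]
60 (-150, 95) [-149.  -75.   71.] [ 0.09 -0.19  2.49 -0.37  0.35 -1.  ]
60 (-130, 95) [-129.  -75.   71.] [ 0.07 -0.14  2.46 -0.36  0.34 -1.02]
60 (-130, 90) [-129.  -75.   66.] [ 0.07 -0.13  2.46 -0.38  0.33 -1.01]
60 (-112, 95) [-111.  -75.   71.] [ 0.06 -0.11  2.42 -0.35  0.33 -1.04]
60 (-112, 90) [-111.  -75.   66.] [ 0.06 -0.1   2.43 -0.37  0.32 -1.03]
60 (-112, 113) [-111.  -75.   89.] [ 0.06 -0.14  2.41 -0.31  0.38 -1.09]
```

```bash
python3 - <<'E'
from h import *
D=56;q=fq(D)
line_to(tcp((-140,92),12,D,-75),q,.15)
print(line_to(tcp((-112,92),12,D,-75),None,.08,threshold=5)); st()
print(line_to(tcp((-112,122),12,D,-75),None,.03,threshold=10)); st()
a=np.radians(D); p=m(read_state()["position"])[[0,2]]+11*np.array([np.sin(a),np.cos(a)])-np.array([np.cos(a),-np.sin(a)])*21; print("edge est",p)
p,d,W=cloud("side"); cv2.imwrite("pics/s2.png",p[:,:,::-1])
P=(W-O)@M*1000; P=P.reshape(-1,3); h=P[(abs(P[:,0])<70)&(abs(P[:,1])<90)&(P[:,2]>165)&(P[:,2]<215)]
print("hood slope",-np.polyfit(h[:,0],h[:,2],1)[0])
E
```

```text
False
t 15.57 m [-109.2  -75.1   68.6] F [ 0.25  0.19 -1.64] gap 0.0003
False
t 16.72 m [-111.1  -75.6   96.9] F [-6.66  0.34 -3.37] gap 0.0003
edge est [-113.69420042  120.50847471]
hood slope 0.06239702071452934
```

```bash
cat >> h.py <<'E'
def slope():
    p,d,W=cloud("side"); P=((W-O)@M*1000).reshape(-1,3); h=P[(abs(P[:,0])<70)&(abs(P[:,1])<90)&(P[:,2]>165)&(P[:,2]<260)]
    print("slope",round(-np.polyfit(h[:,0],h[:,2],1)[0],4))
E
python3 - <<'E'
from h import *
D=56
for z in (124,126):
    print(line_to(tcp((-112,z),12,D,-75),None,.03,threshold=5)); st(); slope()
E
```

```text
False
t 17.02 m [-111.1  -75.6   98.9] F [-5.99  0.07 -3.74] gap 0.0004
slope 0.0717
False
t 17.32 m [-111.6  -75.7  100.2] F [-5.27  0.42 -9.52] gap 0.0004
slope 0.0728
```

```bash
python3 - <<'E'
from h import *
line_to(w(-113,-75,92),None,.1)
print(line_to(w(-98,-75,79.2),None,.08,threshold=5)); st(); slope()
f0=read_state()["force"]
print(line_to(w(-98,45,79.2),None,.04,threshold=2.)); st(); print((M.T@(read_state()["force"]-f0)).round(2))
E
```

```text
True
t 17.83 m [-109.3  -75.6   86.1] F [-0.28 -0.3  -0.6 ] gap 0.0003
slope 0.0316
True
t 19.52 m [-105.9  -14.5   80.5] F [-0.37 -0.51 -0.77] gap 0.0004
[ 0.62 -0.37  0.04]
```

```bash
python3 - <<'E'
from h import *
st(); slope()
p,d,W=cloud("side"); cv2.imwrite("pics/s3.png",p[:,:,::-1])
P=((W-O)@M*1000).reshape(-1,3)
for x in range(-100,100,20):
    s=P[(abs(P[:,0]-x)<5)&(abs(P[:,1]-60)<30)&(P[:,2]>150)&(P[:,2]<260)]; print(x,len(s),np.median(s[:,2]).round(1))
E
```

```text
t 19.52 m [-105.9  -14.5   80.5] F [-0.37 -0.51 -0.77] gap 0.0004
slope 0.0309
-100 122 182.3
-80 107 181.8
-60 104 181.1
-40 103 180.6
-20 97 179.8
0 100 179.3
20 90 178.7
40 90 178.1
60 83 177.4
80 81 176.8
```

View pics/s3.png

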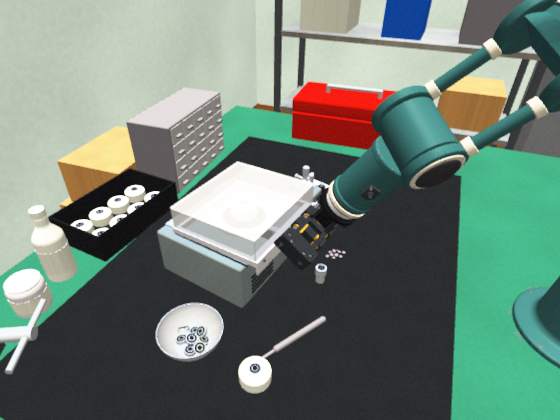

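```bash
python3 - <<'E'
from h import *
line_to(w(-120,-16,70),None,.15)
line_to(w(-120,-60,68.5),None,.15)
print(line_to(w(-98,-60,68.5),None,.06,threshold=4)); st(); slope()
for z in (80,82,84):
    print(line_to(w(-98,-60,z),None,.04,threshold=8)); st(); slope()
E
```

```text
True
t 20.74 m [-97.5 -59.5  68. ] F [ 0.   -0.03 -0.22] gap 0.0003
slope 0.0289
False
t 21.24 m [-99.5 -60.5  78.6] F [-6.32 -0.33 -1.15] gap 0.0005
slope 0.0614
False
t 21.54 m [-99.6 -60.5  80.5] F [-5.82  1.11 -3.17] gap 0.0004
slope 0.0701
False
t 21.84 m [-100.1  -60.7   81.9] F [-5.56  1.26 -8.97] gap 0.0002
slope 0.0727
```

```bash
python3 - <<'E'
from h import *
line_to(w(-101.2,-60,81.1),None,.02); st(); slope()
line_to(w(-101.2,-55,81.1),None,.04); st(); slope()
E
```

```text
t 22.26 m [-100.4  -59.9   82. ] F [-0.87 -0.54 -3.95] gap 0.0004
slope 0.0714
t 22.58 m [-100.4  -54.8   82. ] F [-3.55 -2.2  -1.63] gap 0.0005
slope 0.0713
```

```bash
python3 - <<'E'
from h import *
line_to(w(-102.1,-55,80.5),None,.02); st(); slope()
line_to(w(-102.1,-50,80.5),None,.04); st(); slope()
E
```

```text
t 22.88 m [-100.8  -54.3   81.8] F [0.82 0.33 0.64] gap 0.0004
slope 0.0714
t 23.21 m [-101.7  -49.5   80.9] F [-0.08  0.14  0.08] gap 0.0006
slope 0.0712
```

```bash
python3 - <<'E'
from h import *
line_to(w(-101.4,-47,81.3),None,.03); st()
print(line_to(w(-101.4,45,81.3),None,.03,threshold=1.8)); st(); slope(); st()
E
```

```text
t 23.52 m [-101.2  -46.8   81.5] F [-0.44  0.57  1.08] gap 0.0005
True
t 24.84 m [-101.8  -17.8   80.8] F [ 0.52 -1.67  0.5 ] gap 0.0002
slope 0.0709
t 24.89 m [-102.1  -18.1   80.6] F [-0.33 -1.03  0.82] gap 0.0009
```

```bash
python3 - <<'E'
from h import *
for y in (-15,-12,-9):
    print(line_to(w(-101.4,y,81.3),None,.03,threshold=5)); wait(.1); st()
slope()
E
```

```text
False
t 25.26 m [-102.   -15.5   80.7] F [-0.5  -2.1  -0.15] gap 0.0003
False
t 25.61 m [-101.9  -12.3   80.8] F [-0.21 -4.7  -1.09] gap 0.0005
False
t 25.96 m [-101.8   -9.2   80.9] F [-1.34 -3.86 -1.81] gap 0.0009
slope 0.0711
```

```bash
cat >> h.py <<'E'
def fm(n=8):
    a=[]
    for _ in range(n): wait(.02); a.append(M.T@read_state()["force"])
    print("Fm",np.mean(a,0).round(2))
E
python3 - <<'E'
from h import *
fm()
for y in (-7,-5):
    print(line_to(w(-101.4,y,81.3),None,.03,threshold=5)); fm(); st()
E
```

```text
Fm [-1.94 -4.32 -1.78]
False
Fm [-2.33 -4.72 -1.75]
t 26.52 m [-101.7   -7.3   81. ] F [-1.28 -4.72 -1.55] gap 0.0008
False
Fm [-1.65 -5.56 -1.4 ]
t 26.91 m [-101.8   -5.4   80.9] F [-2.54 -6.04 -1.  ] gap 0.0003
```

```bash
python3 - <<'E'
from h import *
print(line_to(w(-101,-5,87),None,.03,threshold=9)); fm(4); st(); slope()
E
```

```text
False
Fm [-3.05 -4.93 -4.71]
t 27.32 m [-102.3   -5.9   85.5] F [-3.55 -5.55 -5.06] gap 0.0008
slope 0.078
```

Past 0.072 rad, so the catch is clear. I'll keep lifting.

```bash
python3 - <<'E'
from h import *
for z in (92,97,101,104):
    print(line_to(w(-101,-5,z),None,.04,threshold=9)); fm(3); st(); slope()
E
```

```text
False
Fm [-6.86 -4.18 -4.68]
t 27.69 m [-103.2   -6.1   89.8] F [-7.05 -3.76 -5.18] gap 0.0002
slope 0.0922
False
Fm [-8.66 -4.3  -4.59]
t 28.07 m [-104.1   -6.4   94. ] F [-9.32 -4.43 -4.76] gap 0.0002
slope 0.1058
False
Fm [-13.69  -5.46   0.82]
t 28.42 m [-103.9   -6.4   98.6] F [-13.32  -5.67   0.21] gap 0.0009
slope 0.1245
False
Fm [-12.29  -4.88  -0.98]
t 28.77 m [-103.8   -6.2  101.7] F [-12.75  -5.25  -0.34] gap 0.0003
slope 0.1407
```

```bash
python3 - <<'E'
from h import *
for x,z in ((-103.5,107),(-104.5,113),(-105,120)):
    print(line_to(w(x,-5,z),None,.04,threshold=9)); fm(3); st(); slope()
E
```

```text
False
Fm [-8.73 -3.52 -1.97]
t 29.12 m [-104.9   -5.4  105.9] F [-9.31 -3.9  -1.85] gap 0.0008
slope 0.1528
False
Fm [-8.27 -3.27 -0.65]
t 29.52 m [-105.    -5.   113.1] F [-7.65 -3.24 -0.84] gap 0.0009
slope 0.1845
False
Fm [-7.46 -2.9  -0.  ]
t 29.94 m [-104.7   -4.7  121.1] F [-7.69 -2.47 -0.18] gap 0.0006
slope 0.2215
```

```bash
sed -i 's/-11\*n/-6.9*n/' h.py; python3 - <<'E'
from h import *
def pose(t): D=56+.6*np.degrees(t-.22); return tcp(edge(t),13,D,-5),fq(D)
ok=True
for t in (.3,.42,.54,.66):
    p,q=pose(t)
    try: r=line_to(p,q,.08,threshold=12)
    except MotionError as e: print(t,e); break
    fm(2); st(); 
    if r: print("stop",t); break
slope()
E
```

```text
Fm [-11.5   -2.32   1.66]
t 30.39 m [-102.7   -4.9  137.8] F [-11.3   -2.56   1.45] gap 0.0005
Fm [-10.63  -2.35   1.81]
t 30.87 m [-97.   -4.7 161.6] F [-10.31  -1.67   1.84] gap 0.0006
Fm [-5.73 -1.75  1.56]
t 31.34 m [-87.7  -4.3 185.1] F [-5.52 -1.41  1.42] gap 0.0007
Fm [-0.12  0.46 -0.23]
t 31.82 m [-75.9  -3.9 206.8] F [-0.07  0.59 -0.2 ] gap 0.0006
slope 0.0723
```

```bash
python3 - <<'E'
from h import *
for n in("side","scene"):
    p,d,W=cloud(n); P=((W-O)@M*1000).reshape(-1,3)
    for x in range(-120,120,20):
        s=P[(abs(P[:,0]-x)<6)&(abs(P[:,1]-80)<20)&(P[:,2]>118)&(P[:,2]<400)]; print(n,x,len(s),np.percentile(s[:,2],[10,50,90]).round(0) if len(s) else "")
E
```

```text
side -120 246 [276. 308. 315.]
side -100 230 [283. 317. 322.]
side -80 125 [233. 293. 322.]
side -60 154 [245. 250. 254.]
side -40 200 [263. 268. 274.]
side -20 58 [126. 286. 288.]
side 0 14 [123. 126. 268.]
side 20 1 [252. 252. 252.]
side 40 0 
side 60 2 [220. 221. 223.]
side 80 2 [199. 202. 204.]
side 100 0 
scene -120 82 [279. 313. 317.]
scene -100 66 [284. 320. 323.]
scene -80 119 [296. 316. 327.]
scene -60 53 [244. 251. 256.]
scene -40 54 [262. 267. 273.]
scene -20 81 [285. 288. 291.]
scene 0 100 [269. 273. 277.]
scene 20 98 [252. 257. 261.]
scene 40 97 [236. 240. 245.]
scene 60 87 [220. 225. 228.]
scene 80 89 [203. 208. 212.]
scene 100 91 [186. 191. 195.]
```

```bash
cat >> h.py <<'E'
def ang():
    p,d,W=cloud("scene"); P=((W-O)@M*1000).reshape(-1,3)
    s=P[(abs(P[:,1]-70)<30)&(P[:,0]>10)&(P[:,0]<200)&(P[:,2]>160)&(P[:,2]<400)]
    v=np.linalg.svd((s-s.mean(0))[:,[0,2]],full_matrices=False)[2][0]; print("angle",round(np.arctan2(abs(v[1]),abs(v[0])),3),len(s))
E
python3 - <<'E'
from h import *
def pose(t): D=56+.6*np.degrees(t-.22); return tcp(edge(t),13,D,-5),fq(D)
ang()
for t in (.78,.9,1.02,1.12,1.2):
    p,q=pose(t)
    r=line_to(p,q,.08,threshold=10); fm(2); st(); ang()
    if r: print("stop",t); break
E
```

```text
angle 0.691 1391
Fm [-0.21 -0.05 -0.62]
t 32.49 m [-65.5  -4.9 222.6] F [-0.04 -0.31 -0.06] gap 0.0003
angle 0.793 1512
Fm [ 0.26 -0.44 -0.36]
t 33.02 m [-50.7  -4.9 240.1] F [ 0.53 -1.07  0.3 ] gap 0.0001
angle 0.903 1594
Fm [ 0.15 -0.47 -0.23]
t 33.54 m [-33.7  -5.  255.9] F [ 0.19 -0.63 -0.23] gap 0.0001
angle 0.951 1578
Fm [-0.21 -0.28 -0.48]
t 34.02 m [-18.   -5.  267.4] F [-0.11 -0.39 -0.78] gap 0.0008
angle 0.959 1674
Fm [-4.84 -0.19  0.87]
t 34.44 m [ -6.6  -5.  274.8] F [-4.91 -0.18  0.88] gap 0.0005
angle 1.0 1865
```

```bash
python3 - <<'E'
from h import *
def pose(t): D=90; return tcp(edge(t),13,D,-5),fq(D)
for t in (1.25,1.3,1.35,1.4):
    p,q=pose(t)
    r=line_to(p,q,.05,threshold=9); fm(3); st(); ang()
    if r: print("stop",t); break
p,d,W=cloud("scene"); P=((W-O)@M*1000).reshape(-1,3)
for x in range(-20,220,20):
    s=P[(abs(P[:,0]-x)<6)&(abs(P[:,1]-70)<30)&(P[:,2]>118)&(P[:,2]<450)]; print(x,len(s),np.percentile(s[:,2],[10,50,90]).round(0) if len(s) else "")
E
```

```text
Fm [-3.32  0.26  2.83]
t 34.75 m [ -7.2  -5.1 274.2] F [-3.24 -0.28  3.39] gap 0.0005
angle 0.999 1833
stop 1.25
-20 0 
0 0 
20 269 [305. 365. 391.]
40 130 [307. 309. 312.]
60 129 [315. 317. 319.]
80 183 [305. 318. 324.]
100 179 [254. 268. 279.]
120 154 [203. 216. 227.]
140 142 [153. 165. 178.]
160 0 
180 0 
200 0
```

```bash
python3 - <<'E'
from h import *
def top(n="scene"):
    p,d,W=cloud(n); P=((W-O)@M*1000).reshape(-1,3)
    s=P[(abs(P[:,1]-70)<30)&(P[:,0]>92)&(P[:,0]<150)&(P[:,2]>150)&(P[:,2]<300)]
    v=np.linalg.svd((s-s.mean(0))[:,[0,2]],full_matrices=False)[2][0]; print("top angle",round(np.arctan2(abs(v[1]),abs(v[0])),3),len(s))
top()
p=m(read_state()["position"])
line_to(w(p[0]-25,p[1],p[2]-5),None,.08); fm(3); top()
line_to(w(-90,p[1],p[2]+10),None,.15); line_to(w(-150,p[1],330),None,.2); top(); st()
for n in("scene","side"):
    pc,d=grab_frame(n); cv2.imwrite(f"pics/f_{n}.png",pc[:,:,::-1])
    for t in ["bolt_knob","bowl","spare_wheel","pick","socket","speed_rings","truck"]:
        print(n,t,[(np.round(r["at"],3).tolist()) for r in look_for(n,t)[:1]])
E
```

```text
top angle 1.201 712
Fm [-0.06 -0.65 -0.3 ]
top angle 1.199 723
top angle 1.199 716
t 36.59 m [-149.4   -5.2  329.1] F [-0.16 -1.29  0.06] gap 0.0005
scene bolt_knob [[0.575, -0.104, 0.14]]
scene bowl [[0.61, 0.324, 0.024]]
scene spare_wheel [[0.514, 0.313, 0.031]]
scene pick [[0.472, 0.211, 0.012]]
scene socket [[0.484, 0.057, 0.041]]
scene speed_rings [[0.47, -0.03, 0.007]]
scene truck [[0.571, -0.244, 0.04]]
side bolt_knob [[0.468, -0.026, 0.008]]
side bowl [[0.652, 0.297, 0.025]]
side spare_wheel [[0.506, 0.329, 0.032]]
side pick [[0.477, 0.217, 0.012]]
side socket [[0.477, 0.073, 0.035]]
side speed_rings [[0.469, -0.028, 0.009]]
side truck [[0.548, -0.232, 0.037]]
```

View pics/f_side.png

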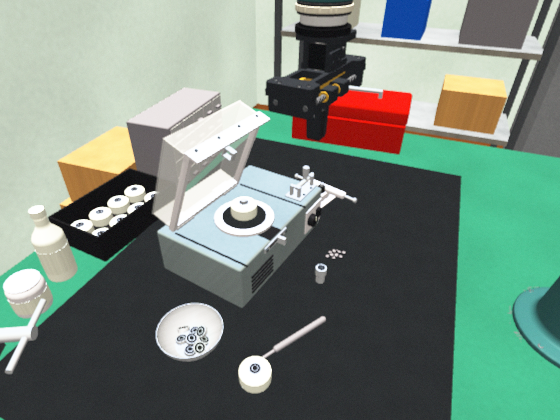

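The side view shows the hood standing open around (215,160), the knob drawn back at about (306,175), and the bystanders where they were. The arm is clear of everything.

```bash
python3 -c "
from workcell import *
print(sign_off())"
```

```text
the job is handed in; nothing more can be done
None
```

The job is handed in at about 37 s: the bolt is fully drawn (26 mm), the hood was lifted past the catch with its tab pushed left, and it stays open at 1.20 rad. The hood sagged once between lifts and was raised to the catch again; the other things were not disturbed.

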